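# Unload the tested boards with the board lifter

## Task

The circuit boards on the test bed have finished their test: first throw the supply switch's lever fully over to off, then slide the lifter's blade under each board between its feet and carry every one of them to the carrier, so that they all stand on their own feet on its top, inside the rims and not touching one another. Never touch a board with the hand, and leave the screwdriver and the jar where they are. When all the boards are across, push the lifter's round neck down into the sprung clip of the tool stand until the lifter lies flat on the stand, and let go of it only once both jaws have closed on it.

Things in the scene. Friction and masses are not known exactly. Their poses are not given: they have to be found in the camera images.
- board1_c (a point): green circuit board (up to three alike; some may be absent): 90 mm along x, 72 along y, 4 thick, about 90 g, on four brass feet 15 mm tall, 7 mm across, at x +-39, y +-31 mm. Point: mid-thickness, 17 mm above the soles; z up. A can and connectors rise 9 mm above its face. Under it, between the feet, a free tunnel along x is 55 mm wide, 15 high. Its brass sockets (+x edge) face away from the robot
- board2_c (a point): green circuit board (up to three alike; some may be absent): 90 mm along x, 72 along y, 4 thick, about 90 g, on four brass feet 15 mm tall, 7 mm across, at x +-39, y +-31 mm. Point: mid-thickness, 17 mm above the soles; z up. A can and connectors rise 9 mm above its face. Under it, between the feet, a free tunnel along x is 55 mm wide, 15 high. Its brass sockets (+x edge) face away from the robot
- board3_c (a point): green circuit board (up to three alike; some may be absent): 90 mm along x, 72 along y, 4 thick, about 90 g, on four brass feet 15 mm tall, 7 mm across, at x +-39, y +-31 mm. Point: mid-thickness, 17 mm above the soles; z up. A can and connectors rise 9 mm above its face. Under it, between the feet, a free tunnel along x is 55 mm wide, 15 high. Its brass sockets (+x edge) face away from the robot
- bed_top (a point): the test bed: dark platform 200 mm along x, 352 along y, 100 high, fixed; point: centre of its flat top, where the boards stand at the start side by side along y. A rim 22 mm high, 6 thick, runs along both ends and the back (+x); the front edge (-x, towards the robot) is open
- carrier_top (a point): the carrier: platform of the same size and rims as the bed, plywood body, bare aluminium top, fixed beside the bed (left or right of it), empty at the start; point: centre of its flat top; open front at -x, towards the robot. Three boards fit side by side 104 mm apart
- lifter_handle (a point): the board lifter, about 190 g. Point: centre of its wooden handle, a bar 55 mm along x, 24 wide (y), 20 high, 62 mm above the blade's underside and 80 mm behind the blade's rear end. x points to the blade tip, z up. Steel blade 85 mm long, 38 wide, 3 thick; at its rear an upright riser 62 tall, 24 wide, 6 thick; a tail 24 wide runs 30 mm behind it. It starts lying flat on its blade on the bench
- lifter_neck (a point): the middle of the lifter's round steel neck, 16 mm in diameter and running along x between the handle and the riser (free length 46 mm), at the height of the handle's centre; 50 mm ahead of the handle's centre.
- lifter_tip (a point): the middle of the blade's front edge, 165 mm ahead of the handle's centre and 60.5 mm below it.
- clip (a point): seat of the sprung clip on the fixed tool stand: where the neck's centre ends when home, 68 mm above the bench; x along the seated neck (either way round), z up. Base plate 140 x 90 x 6 mm below carries the blade's tail. Jaws 24 mm long at +-y form a funnel 30 mm wide 24 mm above this point, with a 12 mm throat 8 mm above it. The neck forces them apart (about 5 N down); they spring back over it
- jaw_left (a joint): opening of the clip's jaw at +y, in m: 0 when empty, both about 0.002 while the neck passes the throat, 0.0005 when closed on the seated neck (one up to 0.002, the other 0, while it is held a little to one side).
- jaw_right (a joint): the same for the jaw at -y.
- power (a joint): the supply switch's lever, in rad: about 0 is on (leaning to the switch's -x), 1.0 is fully off (leaning to its +x). It stays where it is left and turns with about 1 N at its tip.
- switch (a point): the lever's hinge on top of its grey block (70 mm along x, 50 mm wide, 25 mm high, fixed to the bench), 22 mm above the bench; x is the direction in which the lever is thrown, the lever turning about y.
- power_tip (a point): centre of the lever's black ball, 26 mm in diameter, 55 mm from the hinge.
- screwdriver: a bystander: a screwdriver lying to the left; origin under its middle.
- jar: a bystander: a jar 60 mm in diameter, 75 mm high, to the right; origin under its middle.
There are look-alikes about, which are no part of the job. What is shaped like the part that bears board1_c but orange is not meant.

How it is judged:
By the outcome, as a careful person would: the job done as asked, in the order asked, and still so for the second after the job is handed in, with the robot touching nothing.
Of board1, board2, board3 only 2 to 3 are there at a start; the rules pass over those that are not, and their reading is None.
At some moment in a run one of board1, board2, board3 may be knocked a few centimetres aside while the robot is not near it.
It also fails if it takes over 210 s, if anything falls off the work surface, if the arm or the gripper's body presses on something with over 40 N, if the wrist force passes 120 N, or if a joint passes its speed limit or range.

## Robot

A 6-joint arm with a two-finger parallel gripper is mounted at the origin on the work surface. World frame = base frame: x ahead of the robot, y to its left, z up, the work surface at z = 0. Lengths are in m, angles in rad, forces in N, time in s.
With the tool pointing down it reaches from about 0.35 to 0.775 m from the base axis. Payload 5.5 kg.
Tool frame: the origin (TCP) lies midway between the tips of the shut fingers; the grasp point (between the pads) lies 19 mm behind it; z points along the fingers, y is the line along which they close (so a half turn about z gives the same grasp; the last joint's range is limited). The gripper opens to 85 mm and grips with 20 to 120 N. Pads are 22 mm wide; open, the fingers measure 114 mm over their backs; the gripper's body (76 mm by 85 mm) begins 54 mm behind the grasp point. The pads swing forward as they close: fully open they stand 13 mm farther back than shut.
Start: joints at [-0.14, 0.313, 0.046, 1.304, 0, 1.431], TCP at [0.575, -0, 0.231] pointing down, gripper open.
Joint ranges: [-2.76, 2.76], [-0.86, 1.69], [-1.03, 1.26], [-2.2, 2.34], [-1.47, 1.5], [-3.14, 3.14]. Speed limits (rad/s): [2.57, 2.57, 3.14, 3.14, 3.14, 3.14].

## Interface

Orientations are given as a unit quaternion [w, x, y, z].
In Python, from workcell import env gives the robot as it stands.
- The arm moves only by the tool move_arm, never from a script. Its argument "targets" is a list of rows, each a list of 3 entries, a list of its own where there are three numbers: the shift along the tool's x, y, z in mm, then the turn, a rotation vector about the tool's x, y, z in units of 10 degrees (1.0 is 10 degrees), then the closure, from -1 (fully open) to 1 (shut). In form: [[[dx, dy, dz], [ax, ay, az], gripper], ...]. A call has 1 to 5 rows; each row is the pose to reach, as a shift and turn from the pose commanded when the call began, along the tool's axes at that moment; what a row does not reach only later rows make up. A row lasts 1/8 s, in which the tool goes at most 62.5 mm and 10.7 degrees, less where a joint would pass 70% of its speed; a pose out of reach is approached as far as the arm can. A call with a gripper value outside its range is refused whole. The fingers move at their own pace and stop on an object; "squeeze" is the grip in N (left out, the last holds). Time passes only in rows, so rows that repeat a pose let the fingers close. It gives the time, the measured TCP pose, the force, the opening and the grip force at its end, in the units of the state.
- env.get_state(): the state, without advancing time (a new reading comes with each control period).
- env.read_camera(name): name is "scene" or "side" or "wrist"; returns a dict with "pixels" (400x640x3 uint8, red, green, blue), "fovy" (degrees; the focal length in pixels is half the picture's height over the tangent of half this angle, whatever the lens; pixels are square), "cx", "cy" (the principal point, pixels), "extrinsics" (4x4, takes a point from world to camera coordinates); the wrist camera has in their place "mount" (4x4, takes a point from camera to tool coordinates, whose origin is the TCP and whose axes are the flange's). Camera axes: x right, y up, looking along -z (the intrinsics and any distortion apply to the point x, -y, -z); pixel columns grow to the right and rows downward; lengths in m; the calibration is good to about 2 mm. The wrist camera is an equidistant fisheye: a pixel r from the principal point sees the ray r / f radians off the axis. A picture is of the moment at which its call begins: read the wrist's pose just before it. There is no depth.
- env.hand_in(): hands the job in; it is judged then, once.
Trained networks look in a picture, given as the dict that the camera call returned (one of the last four; its "shot" number tells which), for a name from the list of things; names that differ only in an ending like _2 or _b are one class to them, and where a whole thing is asked for, a point or a joint stands for the part that bears it (a point fixed in the world has none). Each returns a list of dicts, best first, with "confidence" (0 to 1); they miss things now and then, are a little off and sometimes report something else, mostly with a low value. They report only what shows in the picture. A call takes as long as a camera call. They do not tell look-alikes from the thing itself.
- env.spot_in(thing, picture): "centre" ([x, y, z] in m, in world coordinates, good to about 4 mm: the middle of the surface that is visible of it).
- env.regions_of(thing, picture): "mask" (400x640 bool, what is visible of it).
- env.landmark_of(thing, picture): "centre" ([x, y, z] in m, in world coordinates, good to about 4 mm: a listed point, or the origin of a listed thing).
The state is a dict: "clock": time; "joint_pos": joint angles; "qvel": joint speeds; "tau": joint torques, N m; "tcp_pos": TCP position; "orientation": TCP orientation; "wrist_force": force on the tool from outside, world axes, zero at the start; "ft_torque": the same for the moment, N m; "finger_gap": finger opening in m; "grip_force": force on a finger pad.
Only numpy, scipy, OpenCV 4.12 (cv2) and the standard library are available. Lean on these libraries where they do the work, as an engineer would, in place of code of your own. Each camera call takes 0.05 s, during which the arm holds its last target. There are 200 camera calls.

## Working session

There is one attempt and no reset: what is moved stays moved. The work goes in short steps, Python scripts to look and compute and a tool call to move; the robot and the scene stay as the last step left them, time stands still between calls to the robot, and variables do not carry over. Pictures are saved under pics/ and viewed, at most 14 in all, crops included, and the job is handed in when it is done.

Besides the shell and the picture viewer there is one more tool, called as name([rows], argument=value, ...), one row to a line, values as JSON. move_arm: Moves the arm, as the interface text tells. Its arguments: {"type":"object","properties":{"targets":{"type":"array","items":{"type":"array"}},"squeeze":{"type":"number"}},"required":["targets"]}

```bash
mkdir -p pics; ls; cat > h.py <<'E'
import numpy as np, cv2
from workcell import env
from scipy.spatial.transform import Rotation as R
def st():
    s=env.get_state(); q=s["orientation"]; return s,np.array(s["tcp_pos"]),R.from_quat([q[1],q[2],q[3],q[0]])
def save(p,n): cv2.imwrite("pics/"+n+".png",p["pixels"][:,:,::-1])
def lm(p,names):
    for n in names:
        r=env.landmark_of(n,p); print(n,[(np.round(d["centre"],4).tolist(),round(d["confidence"],2)) for d in r[:4]])
ALL="board1_c bed_top carrier_top lifter_handle lifter_neck lifter_tip clip switch power_tip screwdriver jar".split()
E
python3 - <<'E'
from h import *
s,p,r=st(); print(s["clock"],p,r.as_matrix().round(3).tolist(),s["finger_gap"])
for c in ["scene","side"]:
    im=env.read_camera(c); save(im,c+"0"); print(c); print(np.round(im["extrinsics"],3).tolist(),im["fovy"],im["cx"],im["cy"]); lm(im,ALL)
E
```

```text
pics
0.0 [5.74507169e-01 6.12811455e-05 2.30395362e-01] [[-0.0, 1.0, -0.002], [1.0, 0.0, 0.0], [0.0, -0.002, -1.0]] 0.08527208373877872
scene
[[0.516, 0.857, 0.001, -0.249], [-0.691, 0.415, 0.592, 0.28], [0.506, -0.306, 0.806, -1.519], [0.0, 0.0, 0.0, 1.0]] 47.973018604585214 319.9940932545049 198.8072826370957
board1_c [([0.6796, 0.0928, 0.114], 0.96), ([0.3195, -0.2465, 0.0215], 0.84), ([0.455, -0.2437, 0.021], 0.73), ([0.6556, 0.2019, 0.1176], 0.67)]
bed_top [([0.6623, 0.2061, 0.1021], 0.61)]
carrier_top [([0.6478, -0.2073, 0.1039], 0.84), ([0.4402, 0.1532, 0.0627], 0.65), ([0.6562, 0.2033, 0.1179], 0.18)]
lifter_handle [([0.4363, 0.1536, 0.0629], 0.66), ([0.6546, 0.2018, 0.1145], 0.59)]
lifter_neck []
lifter_tip [([0.4035, 0.3196, 0.0046], 0.7)]
clip [([0.4474, -0.0087, 0.0677], 0.9)]
switch [([0.4536, -0.2413, 0.0217], 0.75)]
power_tip [([0.4276, -0.2331, 0.0718], 0.69)]
screwdriver [([0.5588, 0.4947, 0.0029], 0.79)]
jar [([0.5737, -0.4697, 0.0004], 0.79)]
side
[[0.996, -0.09, 0.013, -0.475], [0.048, 0.642, 0.765, -0.114], [-0.077, -0.761, 0.644, -1.37], [0.0, 0.0, 0.0, 1.0]] 51.50081107436994 320.33433339414466 202.89043494131292
board1_c [([0.2722, 0.2397, 0.0177], 0.65)]
bed_top [([0.6612, 0.2071, 0.0987], 0.74)]
carrier_top []
lifter_handle [([0.438, 0.1563, 0.0618], 0.69)]
lifter_neck [([0.4326, 0.2058, 0.0602], 0.6)]
lifter_tip [([0.4126, 0.3163, 0.0012], 0.68)]
clip [([0.4469, -0.0066, 0.0686], 0.56)]
switch [([0.4497, -0.2434, 0.0228], 0.77)]
power_tip [([0.4365, -0.2378, 0.0762], 0.53)]
screwdriver [([0.5592, 0.4982, -0.0026], 0.41)]
jar [([0.5789, -0.473, 0.0017], 0.59), ([0.4436, -0.006, 0.0662], 0.46)]
```

View pics/scene0.png

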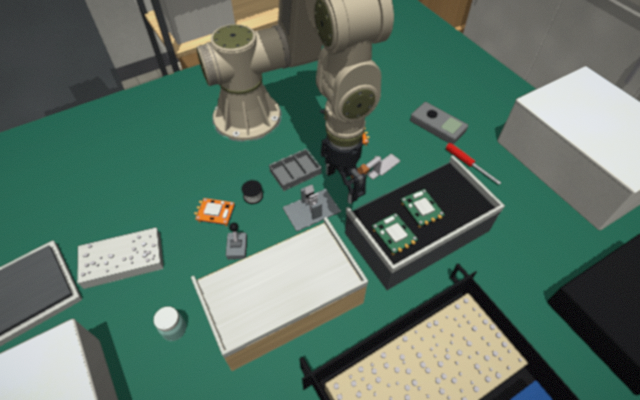

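View pics/side0.png

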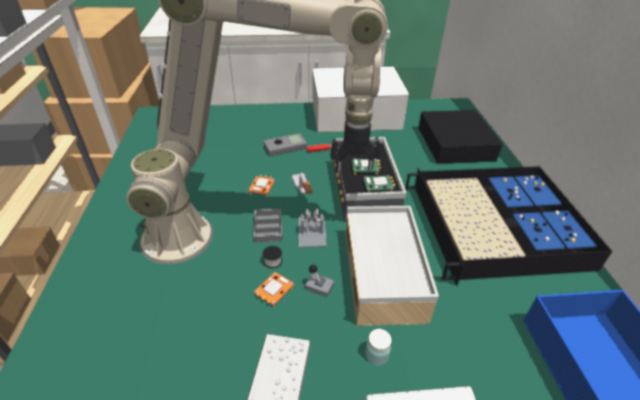

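Two boards stand on the bed (scene pixels ~(395,232) and (423,205)). The empty carrier is at (280,280), the clip at (312,205) and the switch at (235,242). The orange look-alikes are at (215,210) and near the lifter. Next I'll take a wrist view.

```bash
python3 - <<'E'
from h import *
im=env.read_camera("wrist"); save(im,"w0"); print({k:(v if k!='mount' else np.round(v,3).tolist()) for k,v in im.items() if k!='pixels'}); lm(im,ALL)
E
```

```text
{'fovy': 65.70646984690485, 'cx': 319.97417049796263, 'cy': 205.4324502135229, 'mount': [[0.001, 0.957, 0.29, 0.074], [1.0, -0.0, -0.001, -0.0], [-0.001, 0.29, -0.957, -0.143], [0.0, 0.0, 0.0, 1.0]], 'shot': 3}
board1_c [([0.6762, 0.0954, 0.1156], 0.98), ([0.272, 0.2411, 0.0156], 0.64)]
bed_top []
carrier_top [([0.651, -0.2109, 0.1038], 0.82), ([0.6788, 0.0959, 0.119], 0.6)]
lifter_handle [([0.4467, 0.1564, 0.0636], 0.58)]
lifter_neck [([0.4305, 0.2061, 0.0624], 0.74)]
lifter_tip []
clip [([0.4445, -0.0129, 0.0692], 0.87)]
switch [([0.4504, -0.2421, 0.0223], 0.8)]
power_tip []
screwdriver []
jar []
```

View pics/w0.png

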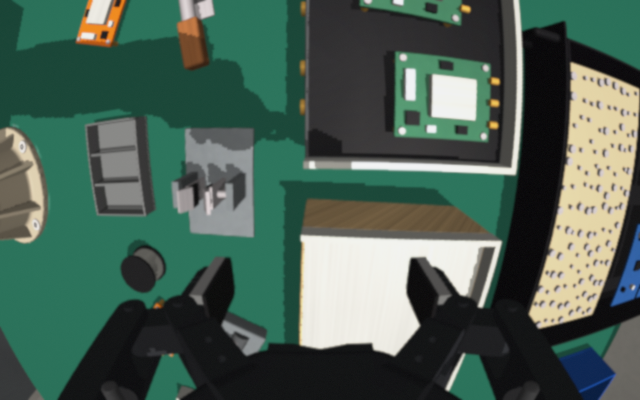

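The wrist view shows +x to the right and +y up. The clip plate at (220,180) has its long side along y. Board 1, at (447,97), is nearly axis-aligned. I'll go over the switch next.

move_arm([
  [[-60, -29, 0], [0, 0, 0], -1],
  [[-120, -58, 0], [0, 0, 0], -1],
  [[-180, -87, 0], [0, 0, 0], -1],
  [[-240, -116, 0], [0, 0, 0], -1],
  [[-290, -140, 0], [0, 0, 0], -1],
])

```text
clock: 2.42
tcp_pos: [0.4382, -0.2831, 0.2316]
orientation: [0.0, 0.707, 0.707, 0.0]
wrist_force: [1.2, -0.8, 0.2]
finger_gap: 0.0852
grip_force: 0.0
```

move_arm([
  [[-10, 0, 0], [0, 0, 0], -1],
  [[-10, 0, 0], [0, 0, 0], -1],
])

```text
clock: 2.68
tcp_pos: [0.4391, -0.2919, 0.2312]
orientation: [-0.0, 0.708, 0.706, 0.0]
wrist_force: [-0.3, 0.6, -0.4]
finger_gap: 0.0856
grip_force: 0.0
```

```bash
python3 - <<'E'
from h import *
s,p,r=st(); print(s["clock"],p)
im=env.read_camera("wrist"); save(im,"w1"); lm(im,["switch","power_tip","clip","carrier_top","jar"])
E
```

```text
2.675 [ 0.43910625 -0.29192326  0.23119975]
switch [([0.4537, -0.2437, 0.0218], 0.88)]
power_tip [([0.431, -0.2354, 0.074], 0.84)]
clip []
carrier_top [([0.6489, -0.2118, 0.1035], 0.89)]
jar [([0.5801, -0.4689, 0.0035], 0.94)]
```

View pics/w1.png

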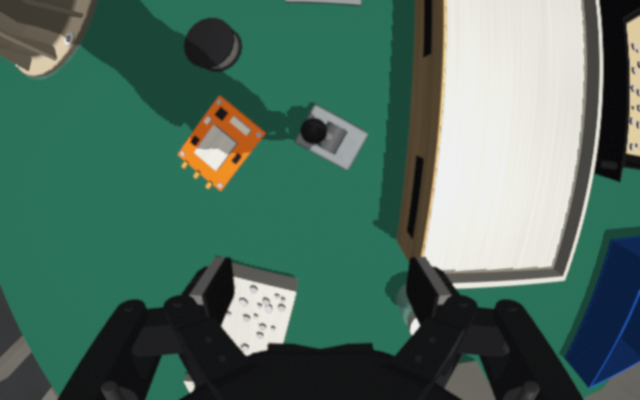

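The switch block is at (333,135) with the ball at (313,131). It is thrown right and slightly down, a yaw of about -23°. I'll align the closed fingers behind the ball.

move_arm([
  [[50, -32, 0], [0, 0, 1], 1],
  [[74, -49, 0], [0, 0, 2.3], 1],
  [[74, -49, 60], [0, 0, 2.3], 1],
  [[74, -49, 120], [0, 0, 2.3], 1],
  [[74, -49, 168], [0, 0, 2.3], 1],
])

```text
clock: 3.6
tcp_pos: [0.3901, -0.2161, 0.0617]
orientation: [0.0, 0.833, 0.553, 0.0]
wrist_force: [0.5, 0.3, -0.3]
finger_gap: -0.0001
grip_force: 0.0
```

move_arm([
  [[0, 0, 0], [0, 0, 0], 1],
  [[0, 0, 0], [0, 0, 0], 1],
])

```text
clock: 3.85
tcp_pos: [0.3913, -0.2178, 0.0648]
orientation: [0.001, 0.834, 0.552, 0.0]
wrist_force: [1.8, -1.1, 0.6]
finger_gap: -0.0001
grip_force: 0.0
```

move_arm([
  [[0, 16, 0], [0, 0, 0], 1],
  [[0, 32, 0], [0, 0, 0], 1],
  [[0, 46, 0], [0, 0, 0], 1],
  [[0, 58, 0], [0, 0, 0], 1],
  [[0, 66, 0], [0, 0, 0], 1],
])

```text
clock: 4.47
tcp_pos: [0.4518, -0.2438, 0.0633]
orientation: [0.0, 0.834, 0.552, 0.0]
wrist_force: [-1.4, -0.1, -0.1]
finger_gap: -0.0001
grip_force: 0.6
```

move_arm([
  [[0, 4, 0], [0, 0, 0], 1],
  [[0, 6, 0], [0, 0, 0], 1],
  [[0, 6, 0], [0, 0, 0], 1],
])

```text
clock: 4.85
tcp_pos: [0.4532, -0.2442, 0.0628]
orientation: [-0.003, 0.834, 0.552, -0.002]
wrist_force: [-9.6, 0.9, 6.8]
finger_gap: 0.0003
grip_force: 5.8
```

```bash
python3 - <<'E'
from h import *
for c in ["scene","side"]:
    im=env.read_camera(c);lm(im,["switch","power_tip"])
E
```

```text
switch [([0.4533, -0.2443, 0.0216], 0.73)]
power_tip [([0.4692, -0.2559, 0.0724], 0.42)]
switch [([0.4495, -0.2388, 0.0234], 0.83), ([0.6449, -0.2106, 0.0986], 0.46), ([0.4364, 0.1573, 0.0627], 0.18)]
power_tip [([0.4799, -0.2599, 0.0723], 0.65), ([0.6471, -0.2124, 0.0983], 0.53)]
```

move_arm([
  [[0, -15, 0], [0, 0, 0], 1],
  [[0, -20, -50], [0, 0, 0], 1],
  [[0, -20, -110], [0, 0, 0], 1],
  [[0, -20, -170], [0, 0, 0], 1],
])

```text
clock: 5.65
tcp_pos: [0.4378, -0.2374, 0.235]
orientation: [0.0, 0.834, 0.552, 0.0]
wrist_force: [0.8, -1.6, -1.5]
finger_gap: 0.0002
grip_force: 0.0
```

move_arm([
  [[17, -7, 0], [0, 0, -1.06], -1],
  [[34, -14, 0], [0, 0, -2.12], -1],
  [[51, -22, 0], [0, 0, -3.18], -1],
  [[68, -29, 0], [0, 0, -4.24], -1],
  [[85, -36, 0], [0, 0, -5.3], -1],
])

```text
clock: 6.28
tcp_pos: [0.4381, -0.1446, 0.2333]
orientation: [0.001, 0.497, 0.868, 0.0]
wrist_force: [-0.4, 0.2, -0.6]
finger_gap: 0.0853
grip_force: 0.0
```

move_arm([
  [[16, 9, 0], [0, 0, -1.06], -1],
  [[32, 18, 0], [0, 0, -2.12], -1],
  [[48, 28, 0], [0, 0, -3.18], -1],
  [[64, 37, 0], [0, 0, -4.24], -1],
  [[80, 46, 0], [0, 0, -5.3], -1],
])

```text
clock: 6.9
tcp_pos: [0.4379, -0.0523, 0.2333]
orientation: [0.001, 0.058, 0.998, 0.0]
wrist_force: [0.8, 0.5, -0.2]
finger_gap: 0.0855
grip_force: 0.0
```

```bash
python3 - <<'E'
from h import *
s,p,r=st(); print(s["clock"],p,np.degrees(np.arctan2(r.as_matrix()[1,0],r.as_matrix()[0,0])),np.round(s["joint_pos"],2))
for c in ["scene","side"]:
    im=env.read_camera(c);save(im,c+"1");lm(im,["switch","power_tip"])
E
```

```text
6.9 [ 0.43786633 -0.05234278  0.23326208] 173.35863978223585 [-0.3   0.05 -0.27  1.25  0.   -0.19]
switch [([0.4562, -0.2396, 0.0224], 0.78)]
power_tip [([0.4693, -0.2552, 0.0694], 0.61)]
switch [([0.4494, -0.2417, 0.0235], 0.78), ([0.5633, 0.4993, 0.0003], 0.73), ([0.4326, 0.2066, 0.0631], 0.48)]
power_tip [([0.4761, -0.2578, 0.0735], 0.48)]
```

move_arm([
  [[2, 18, 0], [0, 0, -1.06], -1],
  [[4, 36, 0], [0, 0, -2.12], -1],
  [[6, 54, 0], [0, 0, -3.18], -1],
  [[8, 73, 0], [0, 0, -4.24], -1],
  [[11, 91, 0], [0, 0, -5.3], -1],
])

```text
clock: 7.82
tcp_pos: [0.4384, 0.0384, 0.2332]
orientation: [0.0, -0.392, 0.92, -0.0]
wrist_force: [0.4, -0.4, -0.9]
finger_gap: 0.0853
grip_force: 0.0
```

move_arm([
  [[-13, 13, 0], [0, 0, -1.06], -1],
  [[-26, 26, 0], [0, 0, -2.12], -1],
  [[-40, 38, 0], [0, 0, -3.18], -1],
  [[-53, 51, 0], [0, 0, -4.24], -1],
  [[-63, 61, 0], [0, 0, -5.3], -1],
])

```text
clock: 8.45
tcp_pos: [0.4384, 0.1263, 0.2332]
orientation: [-0.0, 0.762, -0.648, 0.0]
wrist_force: [0.7, -1.1, 0.6]
finger_gap: 0.0854
grip_force: 0.0
```

```bash
python3 - <<'E'
from h import *
s,p,r=st(); print(s["clock"],p,np.degrees(np.arctan2(r.as_matrix()[1,0],r.as_matrix()[0,0])),np.round(s["joint_pos"],2))
im=env.read_camera("wrist");save(im,"w2");lm(im,ALL)
E
```

```text
8.45 [0.43836858 0.12626719 0.23323021] -80.78825248588123 [ 0.1   0.08 -0.24  1.25  0.   -1.63]
board1_c [([0.6779, 0.0949, 0.1171], 0.59), ([0.2699, 0.2413, 0.0161], 0.57)]
bed_top []
carrier_top []
lifter_handle [([0.449, 0.1567, 0.0658], 0.81)]
lifter_neck [([0.4369, 0.2042, 0.0623], 0.67)]
lifter_tip [([0.409, 0.3157, 0.004], 0.59), ([0.4493, 0.1573, 0.0649], 0.28)]
clip [([0.4488, -0.0107, 0.068], 0.56)]
switch []
power_tip []
screwdriver []
jar []
```

View pics/w2.png

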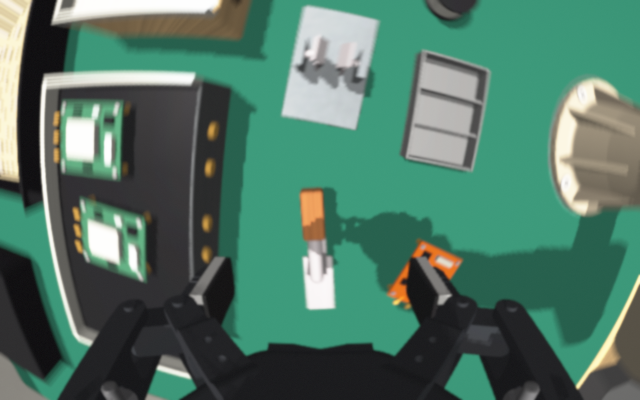

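Switch is off: in both cameras the ball's offset from the hinge has mirrored. In the wrist view the lifter's handle is at (312,215) and its blade at (320,290), giving a yaw of about 103°. I'll descend to grasp.

move_arm([
  [[-15, -8, 50], [0, 0, -0.43], -1],
  [[-29, -15, 100], [0, 0, -0.43], -1],
  [[-29, -15, 145], [0, 0, -0.43], -1],
  [[-29, -15, 170], [0, 0, -0.43], -1],
  [[-29, -15, 187], [0, 0, -0.43], -1],
])

```text
clock: 9.68
tcp_pos: [0.4474, 0.157, 0.0448]
orientation: [0.001, 0.784, -0.621, -0.001]
wrist_force: [0.1, -0.2, 0.7]
finger_gap: 0.0855
grip_force: 0.0
```

move_arm([
  [[0, 0, 0], [0, 0, 0], 0],
  [[0, 0, 0], [0, 0, 0], 0.5],
  [[0, 0, 0], [0, 0, 0], 1],
  [[0, 0, 0], [0, 0, 0], 1],
  [[0, 0, 0], [0, 0, 0], 1],
], squeeze=100)

```text
clock: 10.3
tcp_pos: [0.449, 0.1572, 0.0473]
orientation: [-0.001, 0.784, -0.621, 0.001]
wrist_force: [-1.7, -1.2, 6.1]
finger_gap: 0.0222
grip_force: 96.9
```

```bash
python3 - <<'E'
from h import *
s,p,r=st(); print(s["clock"],p,np.degrees(np.arctan2(r.as_matrix()[1,0],r.as_matrix()[0,0])),s["finger_gap"],s["grip_force"],s["wrist_force"])
im=env.read_camera("wrist");save(im,"w3");lm(im,ALL[3:6])
E
```

```text
10.3 [0.44903166 0.1572306  0.04726062] -76.70798560131311 0.022219423662952743 96.93776607513428 [-1.68239773 -1.19106407  6.12203293]
lifter_handle [([0.4543, 0.157, 0.0633], 0.74), ([0.4371, 0.2099, 0.0606], 0.47)]
lifter_neck [([0.4382, 0.2073, 0.0626], 0.69)]
lifter_tip []
```

View pics/w3.png

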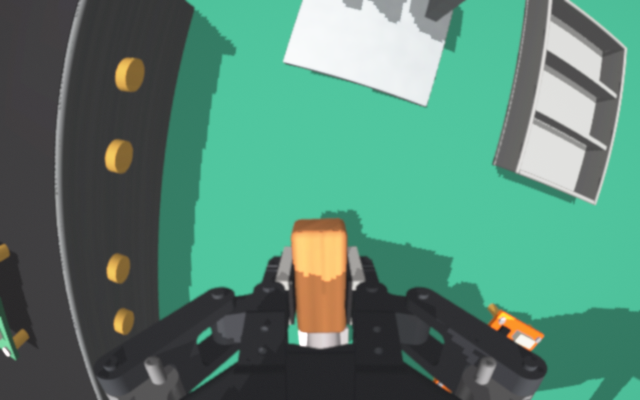

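Handle gripped squarely: it shows at (320,280) with a pad on each side. I'll lift, then measure the boards, using mask quads projected onto the board plane.

move_arm([
  [[0, 0, -15], [0, 0, 0], 1],
  [[0, 0, -60], [0, 0, 0], 1],
  [[0, 0, -120], [0, 0, 0], 1],
  [[0, 0, -170], [0, 0, 0], 1],
  [[0, 0, -200], [0, 0, 0], 1],
])

```text
clock: 11.12
tcp_pos: [0.449, 0.1573, 0.2491]
orientation: [-0.001, 0.784, -0.62, 0.001]
wrist_force: [0.4, 0.1, -2.7]
finger_gap: 0.0225
grip_force: 98.0
```

```bash
cat >> h.py <<'E'
def cam(im):
    f=im["pixels"].shape[0]/2/np.tan(np.radians(im["fovy"])/2)
    if "mount" in im:
        _,p,r=st(); T=np.eye(4);T[:3,:3]=r.as_matrix();T[:3,3]=p; return f,T@im["mount"],True
    return f,np.linalg.inv(im["extrinsics"]),False
def toplane(im,uv,z,C=None):
    f,C,fish=C or cam(im); uv=np.atleast_2d(uv).astype(float); a=(uv-[im["cx"],im["cy"]])/f
    if fish:
        th=np.linalg.norm(a,axis=1,keepdims=True)+1e-9; d=np.hstack([a/th*np.sin(th),np.cos(th)])
    else: d=np.hstack([a,np.ones((len(a),1))])
    d=d*[1,-1,-1]@C[:3,:3].T; t=(z-C[2,3])/d[:,2]
    return C[:3,3]+d*t[:,None]
def boards(im,z=0.119,name="board1_c"):
    C=cam(im)
    for d in env.regions_of(name,im):
        m=(d["mask"]).astype(np.uint8); px=im["pixels"].astype(int)
        if m.sum()<100: continue
        g=((px[:,:,1]>px[:,:,0]+15)&(m>0)).sum()/m.sum()
        cs,_=cv2.findContours(m,cv2.RETR_EXTERNAL,cv2.CHAIN_APPROX_NONE); c=max(cs,key=cv2.contourArea)[:,0]
        w=toplane(im,c,z,C)[:,:2]; (cx,cy),(a,b),an=cv2.minAreaRect((w*1000).astype(np.float32))
        print(name,"conf %.2f green %.2f px %s rect (%.1f,%.1f) %.0fx%.0f ang %.1f"%(d["confidence"],g,c.mean(0).round(),cx,cy,a,b,an))
E
python3 - <<'E'
from h import *
s,p,r=st(); print(s["clock"],p,np.degrees(np.arctan2(r.as_matrix()[1,0],r.as_matrix()[0,0])),s["finger_gap"],s["grip_force"],s["wrist_force"])
for c in ["wrist","scene","side"]:
    im=env.read_camera(c);save(im,c+"4");print(c);lm(im,["board1_c","lifter_tip","lifter_neck","clip"]); boards(im)
E
```

```text
11.125 [0.44897713 0.15726984 0.24907572] -76.70061857401032 0.02249252535868861 97.98704624176025 [ 0.44266688  0.06957546 -2.73243874]
wrist
board1_c [([0.2713, 0.2437, 0.0154], 0.95), ([0.6787, 0.0956, 0.1153], 0.83)]
lifter_tip []
lifter_neck [([0.4388, 0.209, 0.2614], 0.97)]
clip [([0.4464, -0.0115, 0.0699], 0.76)]
board1_c conf 0.75 green 0.00 px [425. 259.] rect (327.3,197.9) 68x57 ang 74.2
board1_c conf 0.71 green 0.59 px [114.  88.] rect (677.7,92.7) 71x107 ang 90.0
scene
board1_c [([0.3197, -0.2434, 0.025], 0.98), ([0.273, 0.2403, 0.0176], 0.89), ([0.6803, 0.0953, 0.112], 0.68)]
lifter_tip [([0.4457, -0.0086, 0.0685], 0.71), ([0.3978, 0.3171, 0.2036], 0.63)]
lifter_neck [([0.4353, 0.2087, 0.2629], 0.57)]
clip [([0.4477, -0.0064, 0.0661], 0.97)]
board1_c conf 0.94 green 0.00 px [350. 137.] rect (356.6,182.7) 89x77 ang 74.6
board1_c conf 0.86 green 0.01 px [214. 211.] rect (391.1,-262.6) 89x74 ang 51.0
board1_c conf 0.63 green 0.61 px [394. 233.] rect (682.4,92.4) 74x95 ang 89.9
side
board1_c [([0.6806, 0.092, 0.1191], 0.92), ([0.2721, 0.237, 0.0168], 0.75), ([0.3205, -0.2475, 0.0168], 0.59)]
lifter_tip []
lifter_neck []
clip [([0.4466, -0.0098, 0.0681], 0.9)]
board1_c conf 0.95 green 0.55 px [379. 183.] rect (683.4,90.5) 79x94 ang 85.9
board1_c conf 0.75 green 0.00 px [274. 288.] rect (325.1,-329.4) 88x72 ang 49.0
board1_c conf 0.55 green 0.00 px [261. 185.] rect (284.6,109.4) 100x69 ang 72.7
```

View pics/wrist4.png

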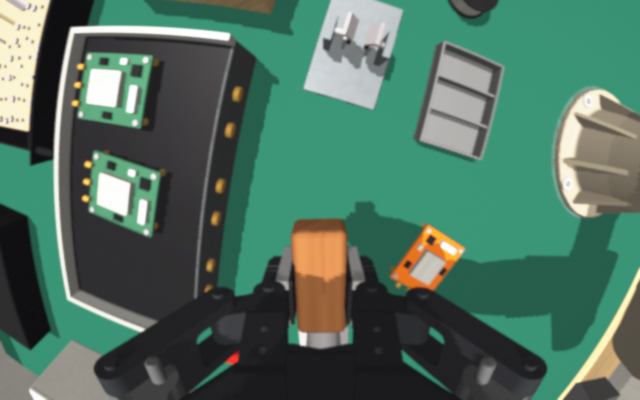

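Boards at (117,90) and (125,193). I'll project their corner pixels.

```bash
cat >> h.py <<'E'
def refine(im,uv,z=0.119):
    # convex patch on dark bed: segment the greenish/bright pixels inside a dilated polygon
    C=cam(im); w=toplane(im,uv,z,C)[:,:2]*1000
    print("corners",w.round(0).tolist(),"c",w.mean(0).round(1)," yaw(front edge dirs)", [round(float(np.degrees(np.arctan2(*(w[(i+1)%4]-w[i])[::-1]))),1) for i in range(4)])
E
python3 - <<'E'
from h import *
import pickle
im=env.read_camera("wrist")
refine(im,[(87,52),(152,56),(147,128),(82,122)])
refine(im,[(98,151),(160,168),(150,236),(90,216)])
_,p,r=st()
# handle geometry in tool frame
h=toplane(im,[(320,234),(320,331),(293,331),(346,331),(320,220)],p[2]+0.0247)
print("handle tool xy mm",(r.inv().apply(h-p)*1000).round(1).tolist())
x=im["pixels"][40:250,70:175,::-1]; cv2.imwrite("pics/crop1.png",cv2.resize(x,None,fx=5,fy=2.8*1,interpolation=cv2.INTER_CUBIC) if 0 else cv2.resize(x,None,fx=2.8,fy=2.8,interpolation=cv2.INTER_CUBIC))
E
```

```text
corners [[725.0, 57.0], [635.0, 58.0], [626.0, 127.0], [716.0, 133.0]] c [675.7  93.6]  yaw(front edge dirs) [179.4, 97.2, 3.3, -83.6]
corners [[688.0, 160.0], [606.0, 164.0], [613.0, 239.0], [699.0, 238.0]] c [651.6 200.1]  yaw(front edge dirs) [177.7, 84.6, -0.8, -98.2]
handle tool xy mm [[26.0, 0.1, -24.7], [-25.3, 0.1, -24.7], [-25.5, -13.0, -24.7], [-25.5, 12.8, -24.7], [32.1, 0.1, -24.7]]
```

View pics/crop1.png

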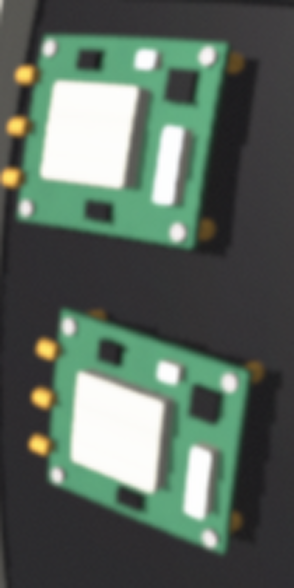

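```bash
python3 - <<'E'
from h import *
im=env.read_camera("wrist")
refine(im,[(85.7,52.9),(151.4,55.4),(138.9,128.9),(76.1,118.2)])
refine(im,[(92.1,150.4),(158.6,173.2),(150,237.5),(87.1,212.9)])
print(env.get_state()["clock"])
E
```

```text
corners [[727.0, 58.0], [636.0, 57.0], [636.0, 130.0], [727.0, 130.0]] c [681.4  93.6]  yaw(front edge dirs) [-179.6, 90.1, -0.1, -90.0]
corners [[697.0, 161.0], [607.0, 169.0], [613.0, 241.0], [704.0, 235.0]] c [655.3 201.4]  yaw(front edge dirs) [175.0, 85.2, -3.6, -95.2]
12.125
```

move_arm([
  [[6, 4, 0], [0, 0, 1.04], 1],
  [[11, 8, 0], [0, 0, 2.08], 1],
  [[17, 13, 0], [0, 0, 3.12], 1],
  [[22, 17, 0], [0, 0, 4.16], 1],
  [[28, 21, 0], [0, 0, 5.2], 1],
])

```text
clock: 12.75
tcp_pos: [0.4341, 0.125, 0.2463]
orientation: [0.0, -0.43, 0.903, 0.0]
wrist_force: [-0.1, -0.4, -1.6]
finger_gap: 0.0222
grip_force: 98.0
```

move_arm([
  [[7, -2, 0], [0, 0, 1.03], 1],
  [[14, -3, 0], [0, 0, 2.06], 1],
  [[20, -5, 0], [0, 0, 3.09], 1],
  [[27, -6, 0], [0, 0, 4.11], 1],
  [[34, -8, 0], [0, 0, 5.13], 1],
])

```text
clock: 13.38
tcp_pos: [0.419, 0.0935, 0.2464]
orientation: [0.0, 0.003, 1.0, 0.0]
wrist_force: [-0.3, 0.9, -1.7]
finger_gap: 0.0218
grip_force: 98.0
```

```bash
python3 - <<'E'
from h import *
s,p,r=st(); print(s["clock"],p,np.degrees(np.arctan2(r.as_matrix()[1,0],r.as_matrix()[0,0])),r.as_matrix()[:,2].round(4),np.round(s["joint_pos"],2),s["grip_force"])
for c in ["scene","side"]:
    im=env.read_camera(c);save(im,c+"5");print(c);lm(im,["board1_c","lifter_tip","lifter_neck","power_tip"])
E
```

```text
13.375 [0.4190194  0.09348046 0.24635386] 179.67087234864263 [ 0.e+00  3.e-04 -1.e+00] [ 0.03  0.03 -0.27  1.28  0.    0.04] 98.00138711929321
scene
board1_c [([0.2743, 0.2414, 0.0149], 0.92), ([0.6774, 0.0954, 0.1163], 0.75), ([0.3203, -0.2491, 0.0233], 0.64), ([0.4714, 0.095, 0.2605], 0.41)]
lifter_tip [([0.5821, 0.0976, 0.2057], 0.96), ([0.6505, 0.2026, 0.1164], 0.67)]
lifter_neck [([0.4724, 0.0961, 0.2611], 0.89), ([0.6531, 0.2014, 0.1176], 0.37)]
power_tip [([0.4694, -0.2561, 0.0706], 0.66), ([0.6508, -0.2094, 0.1037], 0.66), ([0.4461, -0.009, 0.0679], 0.45)]
side
board1_c [([0.2754, 0.2435, 0.0188], 0.7), ([0.3186, -0.2511, 0.0163], 0.66)]
lifter_tip [([0.5878, 0.0966, 0.2002], 0.57), ([0.4489, -0.2419, 0.0243], 0.25)]
lifter_neck [([0.4711, 0.0962, 0.2658], 0.93)]
power_tip [([0.4802, -0.2595, 0.0748], 0.63), ([0.68, 0.0928, 0.1174], 0.37)]
```

View pics/side5.png

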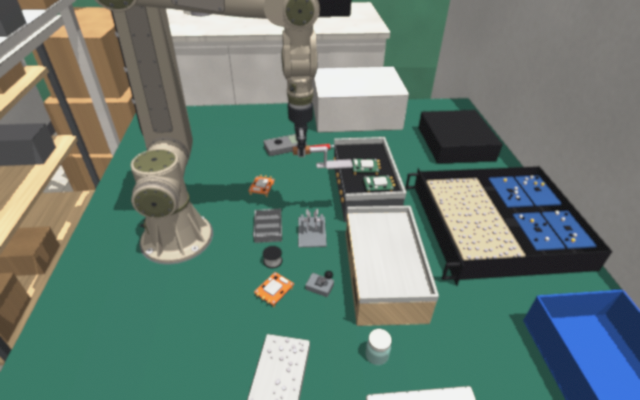

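Switch lever now leans away (ball at (330,275)). The lifter at (335,163) points at board 1. Now lower to insertion height.

move_arm([
  [[0, 0, 40], [0, 0, 0], 1],
  [[0, 0, 75], [0, 0, 0], 1],
  [[0, 0, 94], [0, 0, 0], 1],
  [[0, 0, 94], [0, 0, 0], 1],
])

```text
clock: 14.38
tcp_pos: [0.418, 0.0936, 0.1511]
orientation: [-0.002, -0.0, 1.0, -0.0]
wrist_force: [0.3, -0.4, -1.4]
finger_gap: 0.0222
grip_force: 97.8
```

```bash
python3 - <<'E'
from h import *
s,p,r=st(); print(s["clock"],p,s["wrist_force"],s["grip_force"])
im=env.read_camera("scene");save(im,"scene6");lm(im,["board1_c","lifter_tip","lifter_neck"])
E
```

```text
14.375 [0.41803555 0.09363262 0.15105019] [ 0.28816406 -0.41320488 -1.37345957] 97.84277200698853
board1_c [([0.3189, -0.2486, 0.0232], 0.96), ([0.6804, 0.0944, 0.1134], 0.76), ([0.5816, 0.0961, 0.1065], 0.74), ([0.2748, 0.2413, 0.0176], 0.72)]
lifter_tip [([0.662, 0.2032, 0.1032], 0.43)]
lifter_neck [([0.4698, 0.0993, 0.1646], 0.92)]
```

move_arm([
  [[-30, 0, -1.5], [0, 0, 0], 1],
  [[-60, 0, -1.5], [0, 0, 0], 1],
  [[-90, 0, -1.5], [0, 0, 0], 1],
  [[-115, 0, -1.5], [0, 0, 0], 1],
  [[-132, 0, -1.5], [0, 0, 0], 1],
])

```text
clock: 15.2
tcp_pos: [0.5532, 0.0935, 0.1548]
orientation: [0.001, -0.0, 1.0, 0.0]
wrist_force: [0.1, 0.3, -1.9]
finger_gap: 0.0222
grip_force: 97.8
```

```bash
python3 - <<'E'
from h import *
s,p,r=st(); print(s["clock"],p,s["wrist_force"],s["grip_force"])
im=env.read_camera("scene");save(im,"scene7");lm(im,["board1_c","lifter_neck"]);boards(im)
x=im["pixels"][170:290,330:510,::-1]; cv2.imwrite("pics/crop2.png",cv2.resize(x,None,fx=4,fy=4,interpolation=cv2.INTER_CUBIC))
E
```

```text
15.2 [0.55324765 0.09354062 0.15477874] [ 0.14664294  0.33584744 -1.863929  ] 97.8396213054657
board1_c [([0.3186, -0.2488, 0.0236], 0.97), ([0.2741, 0.2422, 0.0189], 0.69), ([0.6814, 0.0937, 0.1136], 0.6)]
lifter_neck [([0.6065, 0.0963, 0.1692], 0.94), ([0.5642, 0.4976, 0.0026], 0.23)]
board1_c conf 0.88 green 0.00 px [214. 211.] rect (392.4,-261.3) 86x68 ang 51.3
board1_c conf 0.77 green 0.00 px [346. 136.] rect (350.7,172.0) 63x72 ang 72.1
board1_c conf 0.71 green 0.62 px [394. 233.] rect (681.1,90.7) 76x96 ang 88.4
```

View pics/crop2.png

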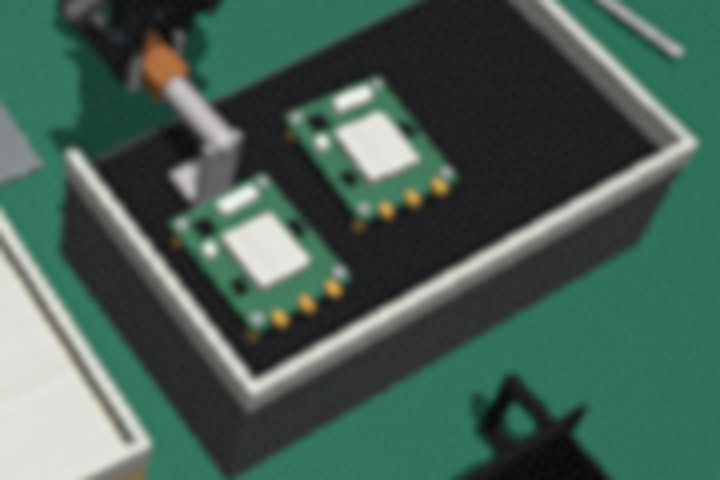

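Blade is fully under board 1 (riser just behind the board's rear edge at (215,170) in the crop). I'll lift gently.

move_arm([
  [[0, 0, -5], [0, 0, 0], 1],
  [[0, 0, -14], [0, 0, 0], 1],
  [[0, 0, -28], [0, 0, 0], 1],
  [[0, 0, -46], [0, 0, 0], 1],
  [[0, 0, -62], [0, 0, 0], 1],
])

```text
clock: 16.02
tcp_pos: [0.5514, 0.0936, 0.2175]
orientation: [0.001, -0.0, 1.0, -0.0]
wrist_force: [0.5, 0.2, -3.2]
finger_gap: 0.0225
grip_force: 97.7
```

move_arm([
  [[0, 0, -6], [0, 0, 0], 1],
  [[0, 0, -8], [0, 0, 0], 1],
  [[0, -6, -8], [0, 0, 0], 1],
  [[2, -18, -8], [0, 0, 0], 1],
  [[5, -36, -8], [0, 0, 0], 1],
])

```text
clock: 16.65
tcp_pos: [0.5458, 0.0566, 0.2233]
orientation: [-0.0, -0.0, 1.0, -0.0]
wrist_force: [0.3, -0.9, -2.9]
finger_gap: 0.0222
grip_force: 97.8
```

```bash
python3 - <<'E'
from h import *
s,p,r=st(); print(s["clock"],p,s["wrist_force"],s["grip_force"],r.as_matrix()[:,2].round(4))
im=env.read_camera("scene");save(im,"scene8");lm(im,["board1_c","lifter_neck"])
E
```

```text
16.65 [0.54579423 0.05658705 0.22325367] [ 0.32259095 -0.85558837 -2.85106444] 97.8239643573761 [-1.e-03 -2.e-04 -1.e+00]
board1_c [([0.6766, 0.0561, 0.1752], 0.93), ([0.3225, -0.2466, 0.0225], 0.64), ([0.2758, 0.2372, 0.0188], 0.48)]
lifter_neck [([0.5991, 0.0594, 0.2398], 0.74)]
```

move_arm([
  [[2, -25, 0], [0, 0, 0], 1],
  [[5, -60, 0], [0, 0, 0], 1],
  [[9, -95, 0], [0, 0, 0], 1],
  [[12, -130, 0], [0, 0, 0], 1],
  [[15, -165, 0], [0, 0, 0], 1],
])

```text
clock: 17.42
tcp_pos: [0.5311, -0.1086, 0.2239]
orientation: [0.0, 0.0, 1.0, 0.0]
wrist_force: [0.4, -0.0, -4.6]
finger_gap: 0.0224
grip_force: 97.9
```

move_arm([
  [[3, -35, 0], [0, 0, 0], 1],
  [[6, -70, 0], [0, 0, 0], 1],
  [[9, -105, 0], [0, 0, 0], 1],
  [[11, -135, 0], [0, 0, 0], 1],
  [[13, -158, 0], [0, 0, 0], 1],
])

```text
clock: 18.05
tcp_pos: [0.518, -0.2669, 0.2237]
orientation: [0.0, 0.0, 1.0, -0.0]
wrist_force: [-0.5, 0.1, -3.2]
finger_gap: 0.0223
grip_force: 97.8
```

move_arm([
  [[0, -12, 0], [0, 0, 0], 1],
  [[0, -18, 0], [0, 0, 0], 1],
  [[0, -18, 0], [0, 0, 0], 1],
])

```text
clock: 18.42
tcp_pos: [0.5184, -0.2831, 0.2237]
orientation: [0.0, -0.0, 1.0, 0.0]
wrist_force: [0.4, -0.5, -3.1]
finger_gap: 0.0219
grip_force: 97.8
```

```bash
python3 - <<'E'
from h import *
s,p,r=st(); print(s["clock"],p,s["wrist_force"],s["grip_force"],np.round(s["joint_pos"],2))
im=env.read_camera("scene");save(im,"scene9");lm(im,["board1_c","lifter_neck","carrier_top"])
im2=env.read_camera("side");lm(im2,["board1_c","carrier_top"])
E
```

```text
18.425 [ 0.51837531 -0.28309918  0.22374688] [ 0.35776946 -0.46274634 -3.05523193] 97.75828242301941 [-0.64  0.35  0.07  1.3   0.   -0.64]
board1_c [([0.2736, 0.241, 0.0195], 0.94), ([0.4514, -0.2431, 0.0199], 0.72), ([0.6463, -0.2816, 0.1804], 0.65), ([0.3192, -0.2482, 0.0216], 0.54)]
lifter_neck [([0.572, -0.2838, 0.2408], 0.79), ([0.6512, -0.2811, 0.1776], 0.71), ([0.4531, -0.2405, 0.0189], 0.3)]
carrier_top [([0.6491, -0.2081, 0.1031], 0.65)]
board1_c [([0.6517, -0.2799, 0.1789], 0.91), ([0.2722, 0.2376, 0.0178], 0.83), ([0.3176, -0.2488, 0.017], 0.61)]
carrier_top [([0.6458, -0.208, 0.0976], 0.97)]
```

View pics/scene9.png

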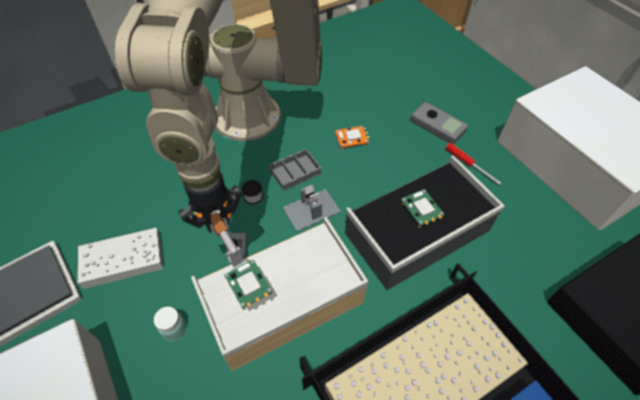

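Board 1 rides over the carrier (pixel (250,285)). I'll lower it gently.

move_arm([
  [[0, 0, 18], [0, 0, 0], 1],
  [[0, 0, 40], [0, 0, 0], 1],
  [[0, 0, 54], [0, 0, 0], 1],
  [[0, 0, 60], [0, 0, 0], 1],
  [[0, 0, 63], [0, 0, 0], 1],
])

```text
clock: 19.4
tcp_pos: [0.5184, -0.2835, 0.1609]
orientation: [0.0, -0.0, 1.0, -0.0]
wrist_force: [-0.5, 1.0, -1.8]
finger_gap: 0.0221
grip_force: 97.8
```

move_arm([
  [[0, 0, 3], [0, 0, 0], 1],
  [[0, 0, 6], [0, 0, 0], 1],
  [[0, 0, 7], [0, 0, 0], 1],
  [[0, 0, 7], [0, 0, 0], 1],
])

```text
clock: 19.9
tcp_pos: [0.5183, -0.2835, 0.154]
orientation: [0.0, 0.0, 1.0, -0.0]
wrist_force: [0.1, -0.5, -1.7]
finger_gap: 0.0222
grip_force: 97.9
```

```bash
python3 - <<'E'
from h import *
s,p,r=st(); print(s["clock"],p,s["wrist_force"],s["grip_force"])
im=env.read_camera("scene");lm(im,["board1_c"])
E
```

```text
19.9 [ 0.51833061 -0.28348157  0.15395983] [ 0.08742037 -0.5318762  -1.67874229] 97.93936729431152
board1_c [([0.2736, 0.2402, 0.0174], 0.9), ([0.6484, -0.2828, 0.1141], 0.58)]
```

move_arm([
  [[15, 0, 0], [0, 0, 0], 1],
  [[40, 0, 0], [0, 0, 0], 1],
  [[70, 0, 0], [0, 0, 0], 1],
  [[100, 0, 0], [0, 0, 0], 1],
  [[125, 0, 0], [0, 0, 0], 1],
])

```text
clock: 20.62
tcp_pos: [0.3912, -0.283, 0.1539]
orientation: [-0.0, 0.0, 1.0, -0.0]
wrist_force: [0.3, 0.1, -2.4]
finger_gap: 0.0221
grip_force: 98.0
```

move_arm([
  [[0, 0, -20], [0, 0, 0], 1],
  [[0, 0, -60], [0, 0, 0], 1],
  [[0, 0, -90], [0, 0, 0], 1],
])

```text
clock: 21.0
tcp_pos: [0.3924, -0.2834, 0.2454]
orientation: [0.0, 0.0, 1.0, -0.0]
wrist_force: [-0.4, -0.4, -1.7]
finger_gap: 0.022
grip_force: 98.1
```

```bash
python3 - <<'E'
from h import *
s,p,r=st(); print(s["clock"],p,s["wrist_force"],s["grip_force"])
for c in ["scene","side"]:
    im=env.read_camera(c);save(im,c+"10");lm(im,["board1_c","lifter_neck","lifter_tip"])
    if c=="scene":
        x=im["pixels"][160:310,200:460,::-1]; cv2.imwrite("pics/crop3.png",cv2.resize(x,None,fx=3,fy=3,interpolation=cv2.INTER_CUBIC))
E
```

```text
21.0 [ 0.39236401 -0.2833936   0.2454154 ] [-0.38595237 -0.43125659 -1.66512543] 98.0909514427185
board1_c [([0.3212, -0.2475, 0.0214], 0.97), ([0.2741, 0.2387, 0.0188], 0.96), ([0.6496, -0.2801, 0.1122], 0.78)]
lifter_neck [([0.4463, -0.2802, 0.2604], 0.74)]
lifter_tip [([0.5536, -0.2822, 0.2018], 0.97)]
board1_c [([0.6488, -0.2854, 0.1165], 0.91), ([0.2719, 0.2393, 0.0182], 0.75), ([0.3195, -0.2503, 0.0153], 0.7)]
lifter_neck [([0.4438, -0.2823, 0.2612], 0.74), ([0.557, -0.2809, 0.1947], 0.47)]
lifter_tip [([0.5603, -0.2813, 0.1974], 0.66), ([0.5826, -0.4699, 0.0021], 0.58)]
```

View pics/crop3.png

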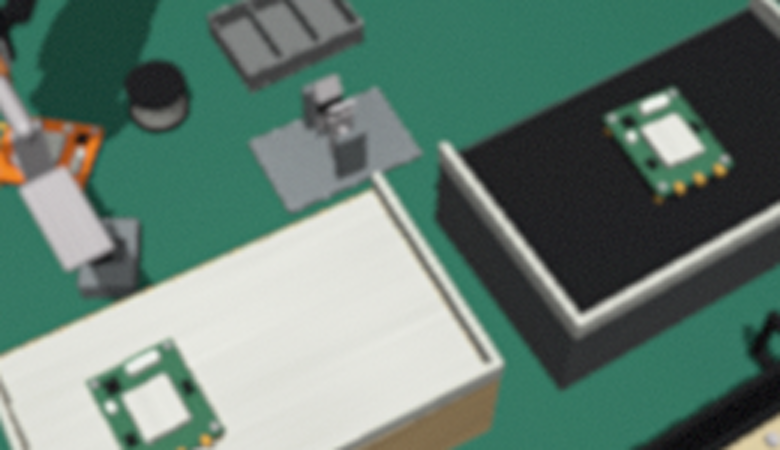

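Board 1 stands on the carrier (crop (155,400)). Board 2 shows at crop (670,143), so I'll measure it.

```bash
python3 - <<'E'
from h import *
im=env.read_camera("scene")
o=np.array([200,160])
refine(im,np.array([(605,118),(673,89),(732,159),(661,192)])/3+o)
boards(im); boards(env.read_camera("side"))
im=env.read_camera("scene")
x=im["pixels"][180:240,390:455,::-1]; cv2.imwrite("pics/crop4.png",cv2.resize(x,None,fx=9,fy=9,interpolation=cv2.INTER_CUBIC))
E
```

```text
corners [[611.0, 170.0], [616.0, 240.0], [701.0, 236.0], [696.0, 163.0]] c [655.8 202.2]  yaw(front edge dirs) [85.6, -3.0, -93.7, 175.7]
board1_c conf 0.89 green 0.00 px [352. 137.] rect (357.9,182.5) 87x78 ang 72.1
board1_c conf 0.88 green 0.00 px [223. 208.] rect (400.8,-245.6) 53x60 ang 48.1
board1_c conf 0.85 green 0.61 px [251. 296.] rect (650.5,-282.5) 95x73 ang 0.5
board1_c conf 0.29 green 0.02 px [210. 210.] rect (370.4,-273.6) 281x43 ang 1.0
board1_c conf 0.97 green 0.00 px [274. 289.] rect (325.9,-330.2) 85x70 ang 49.0
board1_c conf 0.79 green 0.01 px [261. 185.] rect (284.9,113.0) 100x69 ang 71.3
board1_c conf 0.74 green 0.56 px [394. 267.] rect (652.5,-281.7) 95x75 ang 0.8
```

View pics/crop4.png

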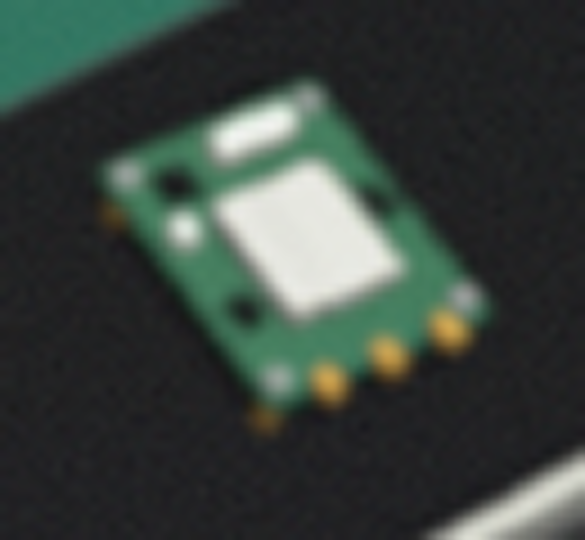

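move_arm([
  [[0, 40, 0], [0, 0, 0], 1],
  [[-3, 95, 0], [0, 0, 0], 1],
  [[-6, 150, 0], [0, 0, 0], 1],
  [[-9, 205, 0], [0, 0, 0], 1],
  [[-12, 260, 0], [0, 0, 0], 1],
])

```text
clock: 22.28
tcp_pos: [0.4052, -0.0218, 0.2439]
orientation: [0.0, 0.0, 1.0, 0.0]
wrist_force: [1.2, -0.7, -2.3]
finger_gap: 0.0222
grip_force: 98.3
```

move_arm([
  [[-3, 55, 0], [0, 0, 0.1], 1],
  [[-6, 110, 0], [0, 0, 0.2], 1],
  [[-9, 165, 0], [0, 0, 0.3], 1],
  [[-13, 215, 0], [0, 0, 0.43], 1],
  [[-16, 243, 0], [0, 0, 0.43], 1],
])

```text
clock: 22.9
tcp_pos: [0.421, 0.2221, 0.2436]
orientation: [0.0, 0.036, 0.999, 0.0]
wrist_force: [0.1, -0.5, -2.1]
finger_gap: 0.0223
grip_force: 98.4
```

move_arm([
  [[0, 0, 30], [0, 0, 0], 1],
  [[0, 0, 65], [0, 0, 0], 1],
  [[0, 0, 84], [0, 0, 0], 1],
  [[0, 0, 84], [0, 0, 0], 1],
])

```text
clock: 23.4
tcp_pos: [0.4199, 0.2193, 0.1582]
orientation: [-0.002, 0.037, 0.999, -0.001]
wrist_force: [-0.3, -0.7, -1.5]
finger_gap: 0.0225
grip_force: 98.3
```

```bash
python3 - <<'E'
from h import *
s,p,r=st(); print(s["clock"],p,np.degrees(np.arctan2(r.as_matrix()[1,0],r.as_matrix()[0,0])),s["wrist_force"])
for c in ["scene","side"]:
    im=env.read_camera(c);save(im,c+"11");lm(im,["board1_c","lifter_neck","lifter_tip"])
boards(im)
E
```

```text
23.4 [0.41985743 0.21927742 0.15822985] 175.71196405879377 [-0.31145776 -0.72143109 -1.54483707]
board1_c [([0.6444, -0.2855, 0.1168], 0.81), ([0.3193, -0.2469, 0.0231], 0.79), ([0.2729, 0.2407, 0.0195], 0.73)]
lifter_neck [([0.472, 0.2155, 0.1763], 0.95)]
lifter_tip [([0.5802, 0.2116, 0.1145], 0.83), ([0.559, 0.4977, 0.0009], 0.34)]
board1_c [([0.2741, 0.2399, 0.0191], 0.77), ([0.6482, -0.2816, 0.116], 0.7), ([0.3181, -0.246, 0.0178], 0.63)]
lifter_neck [([0.4726, 0.2186, 0.177], 0.52)]
lifter_tip [([0.5883, 0.2101, 0.111], 0.79)]
board1_c conf 0.84 green 0.00 px [274. 288.] rect (326.1,-329.7) 86x70 ang 49.0
board1_c conf 0.59 green 0.56 px [394. 267.] rect (651.2,-282.0) 75x95 ang 85.5
board1_c conf 0.56 green 0.00 px [261. 184.] rect (287.6,113.2) 97x70 ang 74.8
```

```bash
cat >> h.py <<'E'
def match(a,b,box,pad=25):
    A=cv2.imread("pics/%s.png"%a);B=cv2.imread("pics/%s.png"%b);x0,y0,x1,y1=box
    m=cv2.matchTemplate(B[y0-pad:y1+pad,x0-pad:x1+pad],A[y0:y1,x0:x1],cv2.TM_CCOEFF_NORMED);_,v,_,l=cv2.minMaxLoc(m)
    print("match",round(v,3),"shift px",l[0]-pad,l[1]-pad)
E
python3 -c "
from h import *
match('scene10','scene11',(410,188,448,228))
match('scene10','scene11',(225,265,280,312))"
```

```text
match 0.999 shift px 0 0
match 1.0 shift px 0 0
```

move_arm([
  [[0, 0, 4], [0, 0, 0], 1],
  [[0, 0, 4], [0, 0, 0], 1],
])

```text
clock: 24.1
tcp_pos: [0.4209, 0.2194, 0.1554]
orientation: [-0.0, 0.038, 0.999, -0.0]
wrist_force: [0.0, 0.2, -1.8]
finger_gap: 0.0221
grip_force: 98.3
```

move_arm([
  [[-20, 0, 1], [0, 0, 0], 1],
  [[-45, 0, 1], [0, 0, 0], 1],
  [[-70, 0, 1], [0, 0, 0], 1],
  [[-92, 0, 1], [0, 0, 0], 1],
  [[-106, 0, 1], [0, 0, 0], 1],
])

```text
clock: 24.72
tcp_pos: [0.5278, 0.2115, 0.1545]
orientation: [-0.0, 0.038, 0.999, -0.0]
wrist_force: [-0.5, 0.3, -2.2]
finger_gap: 0.0224
grip_force: 98.3
```

```bash
python3 - <<'E'
from h import *
s,p,r=st(); print(s["clock"],p,s["wrist_force"])
im=env.read_camera("scene");save(im,"scene12");lm(im,["board1_c","lifter_neck"])
match('scene10','scene12',(415,200,448,228))
E
```

```text
24.725 [0.52783738 0.21146158 0.15449997] [-0.45013094  0.32829329 -2.16138717]
board1_c [([0.3172, -0.2498, 0.0215], 0.84), ([0.2734, 0.2376, 0.0167], 0.82), ([0.6478, -0.2829, 0.1112], 0.75)]
lifter_neck [([0.581, 0.2088, 0.1689], 0.73)]
match 1.0 shift px 0 0
```

move_arm([
  [[0, 0, -5], [0, 0, 0], 1],
  [[0, 0, -14], [0, 0, 0], 1],
  [[0, 0, -28], [0, 0, 0], 1],
  [[0, 0, -46], [0, 0, 0], 1],
  [[0, 0, -62], [0, 0, 0], 1],
])

```text
clock: 25.5
tcp_pos: [0.5271, 0.2118, 0.2186]
orientation: [0.001, 0.037, 0.999, 0.0]
wrist_force: [-0.0, -0.6, -2.6]
finger_gap: 0.0226
grip_force: 98.2
```

move_arm([
  [[0, 0, -6], [0, 0, -0.1], 1],
  [[0, 0, -8], [0, 0, -0.2], 1],
  [[0, -6, -8], [0, 0, -0.3], 1],
  [[0, -18, -8], [0, 0, -0.43], 1],
  [[0, -36, -8], [0, 0, -0.43], 1],
])

```text
clock: 26.12
tcp_pos: [0.5238, 0.175, 0.224]
orientation: [-0.001, -0.0, 1.0, -0.0]
wrist_force: [-0.6, -0.4, -3.4]
finger_gap: 0.0222
grip_force: 98.4
```

```bash
python3 - <<'E'
from h import *
s,p,r=st(); print(s["clock"],p,np.degrees(np.arctan2(r.as_matrix()[1,0],r.as_matrix()[0,0])),s["wrist_force"],s["grip_force"])
im=env.read_camera("scene");save(im,"scene13");lm(im,["board1_c","lifter_neck"]);boards(im,p[2]-0.0473+0.007)
im=env.read_camera("side");lm(im,["board1_c"])
E
```

```text
26.125 [0.52377646 0.17499382 0.22402381] -179.95159401050068 [-0.59051934 -0.42864602 -3.4186732 ] 98.36652517318726
board1_c [([0.3188, -0.2485, 0.0229], 0.95), ([0.2735, 0.2425, 0.0183], 0.82), ([0.65, -0.2819, 0.1159], 0.78)]
lifter_neck [([0.5782, 0.178, 0.2383], 0.92)]
board1_c conf 0.87 green 0.61 px [251. 296.] rect (680.4,-287.6) 68x89 ang 89.8
board1_c conf 0.61 green 0.00 px [214. 211.] rect (441.5,-269.6) 85x67 ang 47.6
board1_c conf 0.56 green 0.00 px [351. 136.] rect (404.1,145.4) 78x62 ang 71.7
board1_c [([0.3191, -0.2501, 0.0173], 0.71), ([0.2727, 0.2425, 0.0178], 0.68), ([0.6493, -0.2851, 0.1173], 0.67)]
```

move_arm([
  [[0, -25, 0], [0, 0, 0], 1],
  [[1, -60, 0], [0, 0, 0], 1],
  [[2, -95, 0], [0, 0, 0], 1],
  [[3, -130, 0], [0, 0, 0], 1],
  [[3, -165, 0], [0, 0, 0], 1],
])

```text
clock: 27.05
tcp_pos: [0.5213, 0.01, 0.2249]
orientation: [0.0, -0.0, 1.0, -0.0]
wrist_force: [0.0, -0.8, -3.2]
finger_gap: 0.022
grip_force: 98.3
```

move_arm([
  [[0, -35, 0], [0, 0, 0], 1],
  [[0, -70, 0], [0, 0, 0], 1],
  [[0, -100, 0], [0, 0, 0], 1],
  [[0, -125, 0], [0, 0, 0], 1],
  [[0, -140, 0], [0, 0, 0], 1],
])

```text
clock: 27.68
tcp_pos: [0.5214, -0.1302, 0.2248]
orientation: [0.0, 0.0, 1.0, -0.0]
wrist_force: [-0.2, 0.3, -2.8]
finger_gap: 0.0225
grip_force: 98.2
```

move_arm([
  [[0, -4, 0], [0, 0, 0], 1],
  [[0, -4, 20], [0, 0, 0], 1],
  [[0, -4, 42], [0, 0, 0], 1],
  [[0, -4, 56], [0, 0, 0], 1],
  [[0, -4, 60], [0, 0, 0], 1],
])

```text
clock: 28.3
tcp_pos: [0.5208, -0.1325, 0.164]
orientation: [-0.001, -0.0, 1.0, 0.0]
wrist_force: [0.0, -0.1, -2.6]
finger_gap: 0.0221
grip_force: 98.2
```

```bash
python3 - <<'E'
from h import *
s,p,r=st(); print(s["clock"],p,s["wrist_force"],s["grip_force"])
for c in ["scene","side"]:
    im=env.read_camera(c);save(im,c+"14");lm(im,["board1_c","carrier_top"]);boards(im,0.121)
match('scene10','scene14',(225,265,280,312))
E
```

```text
28.3 [ 0.52079503 -0.13245457  0.16398029] [ 0.02975008 -0.09237057 -2.60595856] 98.16232681274414
board1_c [([0.6503, -0.2786, 0.1133], 0.66), ([0.2741, 0.2424, 0.0199], 0.65), ([0.3204, -0.2465, 0.0236], 0.62)]
carrier_top [([0.6478, -0.2096, 0.1036], 0.58), ([0.6612, 0.2046, 0.1051], 0.38)]
board1_c conf 0.90 green 0.00 px [350. 136.] rect (357.2,180.0) 86x74 ang 72.1
board1_c conf 0.87 green 0.00 px [214. 211.] rect (394.2,-263.0) 87x68 ang 48.8
board1_c conf 0.59 green 0.60 px [251. 296.] rect (651.4,-282.8) 97x73 ang 0.4
board1_c [([0.6467, -0.2832, 0.1167], 0.84), ([0.2751, 0.2424, 0.0178], 0.74), ([0.3182, -0.2496, 0.0176], 0.65), ([0.649, -0.2107, 0.0987], 0.41)]
carrier_top [([0.6477, -0.2094, 0.0993], 0.76)]
board1_c conf 0.81 green 0.55 px [394. 267.] rect (652.3,-286.0) 100x81 ang 1.8
board1_c conf 0.76 green 0.00 px [261. 185.] rect (286.3,108.5) 96x67 ang 72.7
board1_c conf 0.61 green 0.00 px [274. 288.] rect (324.9,-330.9) 87x72 ang 48.3
match 1.0 shift px 0 0
```

```bash
cat >> h.py <<'E'
def green(im,xr,yr,z):
    C=cam(im); v,u=np.mgrid[0:400,0:640]; w=toplane(im,np.stack([u.ravel(),v.ravel()],1),z,C).reshape(400,640,3)
    P=im["pixels"].astype(int); g=(P[:,:,1]>P[:,:,0]+25)&(P[:,:,1]>P[:,:,2]+12)
    g&=(w[:,:,0]>xr[0])&(w[:,:,0]<xr[1])&(w[:,:,1]>yr[0])&(w[:,:,1]<yr[1])
    pts=(w[g][:,:2]*1000).astype(np.float32)
    if len(pts)<50: print("none",len(pts)); return
    print("green n",len(pts),"rect",np.round(np.ravel(sum(map(list,[cv2.minAreaRect(pts)[0],cv2.minAreaRect(pts)[1]]),[])),1),round(cv2.minAreaRect(pts)[2],1))
E
python3 - <<'E'
from h import *
for c in ["scene","side"]:
    im=env.read_camera(c)
    green(im,(.56,.74),(-.205,-.06),.126); green(im,(.56,.74),(-.36,-.215),.119); green(im,(.57,.74),(.05,.36),.119)
print(st()[0]["clock"])
E
```

```text
green n 625 rect [ 628.8 -131.8  142.6  136.5] 89.9
green n 617 rect [ 650.4 -281.8   88.1   70. ] 0.7
green n 120 rect [572.1 205.2   4.2 308.9] 0.0
green n 192 rect [ 650.1 -137.4   69.    85. ] 85.6
green n 293 rect [ 649.2 -283.5   69.4   87.5] 89.7
none 0
28.8
```

move_arm([
  [[0, 0, 3], [0, 0, 0], 1],
  [[0, 0, 5], [0, 0, 0], 1],
  [[0, 0, 8], [0, 0, 0], 1],
  [[0, 0, 10], [0, 0, 0], 1],
  [[0, 0, 10], [0, 0, 0], 1],
])

```text
clock: 29.42
tcp_pos: [0.5213, -0.1333, 0.1547]
orientation: [-0.0, 0.0, 1.0, 0.0]
wrist_force: [-0.3, 0.0, -1.1]
finger_gap: 0.0224
grip_force: 98.3
```

move_arm([
  [[15, 0, 0], [0, 0, 0], 1],
  [[40, 0, 0], [0, 0, 0], 1],
  [[70, 0, 0], [0, 0, 0], 1],
  [[100, 0, 0], [0, 0, 0], 1],
  [[125, 0, 0], [0, 0, 0], 1],
])

```text
clock: 30.05
tcp_pos: [0.3941, -0.1329, 0.1548]
orientation: [-0.0, 0.0, 1.0, 0.0]
wrist_force: [-0.5, -0.3, -1.0]
finger_gap: 0.0224
grip_force: 98.5
```

move_arm([
  [[0, 0, -20], [0, 0, 0], 1],
  [[0, 0, -60], [0, 0, 0], 1],
  [[0, 0, -90], [0, 0, 0], 1],
  [[0, 0, -90], [0, 0, 0], 1],
])

```text
clock: 30.55
tcp_pos: [0.3968, -0.1339, 0.247]
orientation: [0.002, 0.0, 1.0, -0.001]
wrist_force: [0.8, -0.2, -2.5]
finger_gap: 0.0219
grip_force: 98.5
```

```bash
python3 - <<'E'
from h import *
s,p,r=st(); print(s["clock"],p,s["wrist_force"],s["grip_force"],np.round(s["joint_pos"],2))
for c in ["scene","side","wrist"]:
    im=env.read_camera(c);save(im,c+"15");lm(im,["clip"])
    if c!="wrist": green(im,(.56,.74),(-.205,-.06),.119); green(im,(.56,.74),(-.36,-.215),.119)
    for d in env.regions_of("clip",im):
        print(d["confidence"],d["mask"].sum(),np.argwhere(d["mask"]).mean(0))
E
```

```text
30.55 [ 0.39681952 -0.13386622  0.24700012] [ 0.76274944 -0.20893292 -2.46055072] 98.49693059921265 [-0.52  0.   -0.29  1.28 -0.   -0.52]
clip [([0.4461, -0.0086, 0.0706], 0.83)]
green n 556 rect [ 627.  -119.1   96.   148.5] 81.4
green n 612 rect [ 650.4 -281.6   88.1   69.6] 0.7
0.78 1243 [207.33306516 311.54867257]
0.74 12040 [295.23546512 280.29302326]
clip [([0.4454, -0.0068, 0.068], 0.9)]
green n 196 rect [ 649.9 -134.3   69.2   86.6] 85.6
green n 293 rect [ 649.2 -283.5   69.4   87.5] 89.7
0.67 860 [230.67093023 312.        ]
0.49 649 [204.26040062 325.22496148]
clip [([0.4441, -0.0099, 0.0668], 0.61)]
0.68 1678 [295.38081049 111.6227652 ]
0.56 6781 [213.27001917 410.6192302 ]
```

```bash
python3 - <<'E'
from h import *
im=env.read_camera("wrist")
def T(p,yaw):
    M=np.eye(4); M[:3,:3]=(R.from_euler('z',yaw,degrees=True)*R.from_euler('x',180,degrees=True)).as_matrix(); M[:3,3]=p
    return M@im["mount"]
f=200/np.tan(np.radians(im["fovy"])/2)
for n,p,y,box in [("w0",[.57451,.00006,.2304],90.,(185,126,256,240)),("w2",[.43837,.12627,.23323],-80.788,(278,2,384,134))]:
    C=(f,T(p,y),True)
    I=cv2.imread("pics/%s.png"%n).astype(int); x0,y0,x1,y1=box
    g=np.zeros(I.shape[:2],np.uint8); sub=I[y0:y1,x0:x1]; g[y0:y1,x0:x1]=(abs(sub[:,:,1]-sub[:,:,2])<14)&(sub.sum(2)>150)
    g=cv2.morphologyEx(g,cv2.MORPH_CLOSE,np.ones((5,5),np.uint8)); g=cv2.morphologyEx(g,cv2.MORPH_OPEN,np.ones((5,5),np.uint8))
    c=max(cv2.findContours(g,cv2.RETR_EXTERNAL,cv2.CHAIN_APPROX_NONE)[0],key=cv2.contourArea)[:,0]
    w=toplane(im,c,0.006,C)[:,:2]; print(n,cv2.minAreaRect((w*1000).astype(np.float32)))
C=(f,T([.43837,.12627,.23323],-80.788),True)
w=toplane(im,[(303,5),(380,18),(357,130),(282,115)],0.006,C)[:,:2]*1000
print(w.round(0),[round(float(np.degrees(np.arctan2(*(w[(i+1)%4]-w[i])[::-1]))),1) for i in range(4)],w.mean(0))
E
```

```text
w0 ((443.9320983886719, -7.5334320068359375), (138.259765625, 94.57660675048828), 86.94190216064453)
w2 ((448.05718994140625, -6.719688415527344), (137.39584350585938, 87.44379425048828), 87.85372161865234)
[[492. -78.]
 [399. -78.]
 [404.  64.]
 [495.  61.]] [-179.9, 88.1, -2.2, -91.0] [447.55448826  -7.74656288]
```

move_arm([
  [[-5, 8, 0], [0, 0, -0.9], 1],
  [[-10, 16, 0], [0, 0, -1.8], 1],
  [[-14, 22, 0], [0, 0, -2.7], 1],
  [[-19, 30, 0], [0, 0, -3.6], 1],
  [[-24, 37, 0], [0, 0, -4.4], 1],
])

```text
clock: 31.68
tcp_pos: [0.4204, -0.096, 0.2446]
orientation: [-0.0, -0.377, 0.926, 0.0]
wrist_force: [-0.0, -0.6, -1.9]
finger_gap: 0.0219
grip_force: 98.3
```

move_arm([
  [[-9, 2, 0], [0, 0, -0.9], 1],
  [[-18, 4, 0], [0, 0, -1.8], 1],
  [[-26, 6, 0], [0, 0, -2.7], 1],
  [[-35, 8, 0], [0, 0, -3.6], 1],
  [[-43, 10, 0], [0, 0, -4.38], 1],
])

```text
clock: 32.3
tcp_pos: [0.4445, -0.059, 0.2446]
orientation: [-0.0, -0.695, 0.719, -0.0]
wrist_force: [-0.4, -0.2, -2.0]
finger_gap: 0.0222
grip_force: 98.3
```

move_arm([
  [[0, 0, 40], [0, 0, 0], 1],
  [[0, 0, 90], [0, 0, 0], 1],
  [[0, 0, 125], [0, 0, 0], 1],
  [[0, 0, 137], [0, 0, 0], 1],
  [[0, 0, 137], [0, 0, 0], 1],
])

```text
clock: 32.92
tcp_pos: [0.444, -0.0592, 0.1076]
orientation: [-0.0, -0.693, 0.721, 0.0]
wrist_force: [0.5, -0.4, -2.9]
finger_gap: 0.0223
grip_force: 98.1
```

```bash
python3 - <<'E'
from h import *
s,p,r=st(); print(s["clock"],p,np.degrees(np.arctan2(r.as_matrix()[1,0],r.as_matrix()[0,0])),r.as_matrix()[:,2].round(4),s["wrist_force"],s["grip_force"],np.round(s["joint_pos"],2))
for c in ["scene","side"]:
    im=env.read_camera(c);save(im,c+"16");lm(im,["clip","lifter_neck","lifter_tip"])
a=cv2.imread("pics/scene16.png")[130:260,250:410]; b=cv2.imread("pics/side16.png")[150:280,240:400]
cv2.imwrite("pics/crop5.png",cv2.resize(np.hstack([a,b]),None,fx=2.5,fy=2.5,interpolation=cv2.INTER_CUBIC))
E
```

```text
32.925 [ 0.44403309 -0.05915311  0.10757878] -92.19601231741296 [-1.1e-03  3.0e-04 -1.0e+00] [ 0.50082422 -0.3758383  -2.85721192] 98.09811472892761 [-0.31  0.15 -0.48  0.94 -0.   -1.84]
clip []
lifter_neck [([0.4458, -0.0048, 0.1232], 0.74)]
lifter_tip [([0.4433, 0.1058, 0.0653], 0.79), ([0.6473, -0.209, 0.1042], 0.47)]
clip [([0.4443, -0.0087, 0.0674], 0.58)]
lifter_neck [([0.4465, -0.0067, 0.1237], 0.68), ([0.4474, -0.2383, 0.0235], 0.53)]
lifter_tip [([0.4467, 0.1043, 0.0631], 0.6)]
```

move_arm([
  [[0, 0, 10], [0, 0, 0], 1],
  [[0, 0, 20], [0, 0, 0], 1],
  [[0, 0, 28], [0, 0, 0], 1],
  [[0, 0, 34], [0, 0, 0], 1],
  [[0, 0, 34], [0, 0, 0], 1],
])

```text
clock: 33.95
tcp_pos: [0.4437, -0.0591, 0.0731]
orientation: [-0.0, -0.693, 0.721, 0.001]
wrist_force: [0.7, 1.4, -3.2]
finger_gap: 0.0221
grip_force: 98.4
```

move_arm([
  [[0, 0, 5], [0, 0, 0], 1],
  [[0, 0, 10], [0, 0, 0], 1],
  [[0, 0, 15], [0, 0, 0], 1],
  [[0, 0, 19], [0, 0, 0], 1],
  [[0, 0, 20], [0, 0, 0], 1],
])

```text
clock: 34.58
tcp_pos: [0.4442, -0.0593, 0.0536]
orientation: [-0.0, -0.693, 0.721, 0.0]
wrist_force: [-0.4, -0.8, 3.4]
finger_gap: 0.0221
grip_force: 98.8
```

```bash
python3 - <<'E'
from h import *
s,p,r=st(); print(s["clock"],p,r.as_matrix()[:,2].round(4),s["wrist_force"],s["ft_torque"],s["grip_force"])
for c in ["scene","side"]:
    im=env.read_camera(c);save(im,c+"17");lm(im,["clip","lifter_neck","lifter_tip","lifter_handle"])
E
```

```text
34.575 [ 0.44415038 -0.05929833  0.05360941] [-3.e-04 -2.e-04 -1.e+00] [-0.40746415 -0.76401892  3.40420619] [-0.11573291  0.11724243 -0.00466056] 98.8313376903534
clip []
lifter_neck [([0.4471, -0.0082, 0.0643], 0.56)]
lifter_tip [([0.4443, 0.1055, 0.0114], 0.77)]
lifter_handle [([0.4424, -0.061, 0.071], 0.59)]
clip [([0.4457, -0.0069, 0.069], 0.63)]
lifter_neck [([0.4443, -0.0075, 0.0676], 0.66)]
lifter_tip []
lifter_handle [([0.4399, -0.0609, 0.0659], 0.54), ([0.65, -0.2823, 0.1157], 0.52)]
```

move_arm([
  [[0, 0, 1], [0, 0, 0], 1],
  [[0, 0, 2], [0, 0, 0], 1],
  [[0, 0, 2], [0, 0, 0], 1],
])

```text
clock: 35.45
tcp_pos: [0.4445, -0.0599, 0.053]
orientation: [-0.0, -0.693, 0.721, -0.001]
wrist_force: [-2.3, -2.0, 10.8]
finger_gap: 0.0224
grip_force: 100.8
```

```bash
python3 - <<'E'
from h import *
s,p,r=st(); print(s["clock"],p,r.as_matrix()[:,2].round(4),s["wrist_force"],s["ft_torque"])
im=env.read_camera("side");save(im,"side18");im=env.read_camera("scene");save(im,"scene18")
a=cv2.imread("pics/scene18.png")[160:250,260:370]; b=cv2.imread("pics/side18.png")[180:270,260:370]
cv2.imwrite("pics/crop6.png",cv2.resize(np.vstack([a,b]),None,fx=3.3,fy=3.3,interpolation=cv2.INTER_CUBIC))
E
```

```text
35.45 [ 0.44445858 -0.05985175  0.05300844] [ 6.0e-04 -1.5e-03 -1.0e+00] [-2.34744283 -2.0063037  10.78534129] [-0.07829165  0.93716604  0.14329889]
```

View pics/crop6.png

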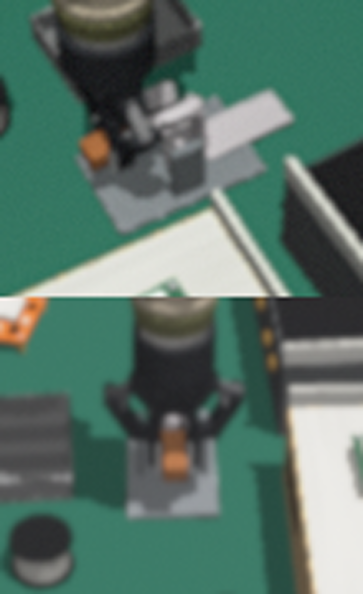

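The lifter lies in the clip with its blade on the plate (crop: handle (95,150), blade (255,125)). I'll test retention with a tiny upward tug.

move_arm([
  [[0, 0, -2], [0, 0, 0], 1],
  [[0, 0, -3], [0, 0, 0], 1],
  [[0, 0, -4], [0, 0, 0], 1],
  [[0, 0, -4], [0, 0, 0], 1],
])

```text
clock: 36.05
tcp_pos: [0.4443, -0.0592, 0.0557]
orientation: [0.0, -0.693, 0.721, -0.0]
wrist_force: [0.3, -0.2, -1.3]
finger_gap: 0.0222
grip_force: 98.2
```

move_arm([
  [[0, 0, 1], [0, 0, 0], 1],
  [[0, 0, 2], [0, 0, 0], 1],
  [[0, 0, 3], [0, 0, 0], 1],
  [[0, 0, 3], [0, 0, 0], 1],
  [[0, 0, 3], [0, 0, 0], 1],
])

```text
clock: 36.67
tcp_pos: [0.4444, -0.0595, 0.0534]
orientation: [-0.0, -0.693, 0.721, -0.0]
wrist_force: [-0.8, -1.7, 5.0]
finger_gap: 0.022
grip_force: 99.7
```

move_arm([
  [[0, 0, -0.5], [0, 0, 0], 1],
  [[0, 0, -0.5], [0, 0, 0], 1],
], squeeze=20)

```text
clock: 36.92
tcp_pos: [0.4444, -0.0594, 0.0535]
orientation: [0.0, -0.693, 0.721, -0.0]
wrist_force: [-1.2, -0.5, 4.1]
finger_gap: 0.0221
grip_force: 99.1
```

move_arm([
  [[0, 0, -0.5], [0, 0, 0], 0.3],
  [[0, 0, -0.5], [0, 0, 0], 0],
  [[0, 0, -0.5], [0, 0, 0], -0.2],
  [[0, 0, -0.5], [0, 0, 0], -0.2],
  [[0, 0, -0.5], [0, 0, 0], -0.2],
])

```text
clock: 37.55
tcp_pos: [0.4442, -0.0592, 0.0537]
orientation: [0.0, -0.693, 0.721, 0.0]
wrist_force: [0.4, -0.4, -0.3]
finger_gap: 0.0514
grip_force: 0.0
```

```bash
python3 - <<'E'
from h import *
s,p,r=st(); print(s["clock"],p,s["wrist_force"],s["finger_gap"],s["grip_force"])
im=env.read_camera("scene");save(im,"scene19");lm(im,["clip","lifter_neck","lifter_tip","lifter_handle"])
match("scene18","scene19",(310,175,350,215))
E
```

```text
37.55 [ 0.4442185  -0.05916809  0.05374375] [ 0.35788356 -0.37009422 -0.25160615] 0.051416805564874685 0.0
clip [([0.4487, -0.0088, 0.0703], 0.55)]
lifter_neck [([0.4477, -0.0082, 0.0712], 0.56)]
lifter_tip [([0.4451, 0.1057, 0.0105], 0.93)]
lifter_handle [([0.4439, -0.0589, 0.0691], 0.67), ([0.4717, -0.2567, 0.0718], 0.45)]
match 0.997 shift px 0 0
```

move_arm([
  [[0, 0, -20], [0, 0, 0], -0.2],
  [[0, 0, -70], [0, 0, 0], -0.2],
  [[0, 0, -130], [0, 0, 0], -0.2],
  [[0, 0, -180], [0, 0, 0], -0.2],
  [[0, 0, -180], [0, 0, 0], -0.2],
])

```text
clock: 38.42
tcp_pos: [0.4467, -0.06, 0.238]
orientation: [0.002, -0.693, 0.721, -0.004]
wrist_force: [-0.0, -0.0, -0.2]
finger_gap: 0.0514
grip_force: 0.0
```

```bash
python3 - <<'E'
from h import *
s,p,r=st(); print(s["clock"],p,s["wrist_force"])
for c in ["scene","side"]:
    im=env.read_camera(c);save(im,c+"20");print(c);lm(im,["clip","lifter_neck","lifter_tip","lifter_handle","power_tip","switch","jar","screwdriver"])
    green(im,(.56,.74),(-.205,-.06),.119); green(im,(.56,.74),(-.36,-.215),.119)
match("scene18","scene20",(325,180,350,215)); match("side17","side20",(295,215,330,240))
match("scene15","scene20",(225,235,340,312))
E
```

```text
38.425 [ 0.44673873 -0.05998224  0.23795752] [-0.02354809 -0.01614314 -0.20870859]
scene
clip [([0.4468, -0.0079, 0.0671], 0.88), ([0.4462, -0.0076, 0.0701], 0.52)]
lifter_neck [([0.4473, -0.0071, 0.0684], 0.84)]
lifter_tip [([0.4435, 0.106, 0.0129], 0.77)]
lifter_handle [([0.4415, -0.059, 0.0681], 0.92)]
power_tip [([0.4687, -0.2558, 0.069], 0.64), ([0.442, -0.0625, 0.0683], 0.49)]
switch [([0.4548, -0.2394, 0.0215], 0.59)]
jar [([0.579, -0.4691, 0.0006], 0.93)]
screwdriver [([0.5567, 0.5007, -0.0025], 0.8)]
green n 566 rect [ 627.  -119.1   96.   148.5] 81.4
green n 609 rect [ 650.4 -281.7   88.1   69.8] 0.7
side
clip [([0.4461, -0.0066, 0.0679], 0.57)]
lifter_neck [([0.4458, -0.0084, 0.0713], 0.65)]
lifter_tip [([0.4496, 0.1052, 0.0081], 0.72)]
lifter_handle [([0.4421, -0.0612, 0.0686], 0.47)]
power_tip [([0.4776, -0.2583, 0.0749], 0.64)]
switch [([0.4492, -0.241, 0.0242], 0.71)]
jar [([0.5845, -0.4693, 0.0033], 0.78)]
screwdriver [([0.5614, 0.4982, -0.0003], 0.42)]
green n 197 rect [ 650.5 -135.9   87.2   67.2] 0.3
green n 290 rect [ 649.2 -283.5   69.2   87.4] 90.0
match 0.996 shift px 0 0
match 0.488 shift px 0 6
match 0.999 shift px 0 0
```

```bash
python3 -c "
from h import *
print(env.hand_in())"
```

```text
the job is handed in; nothing more can be done
None
```

I handed the job in at about 38 s: the supply switch is off, both boards found on the bed are standing apart inside the carrier's rims, and the lifter lies flat in the clip. The verdict wasn't shown, and I judged both the lever stop and the jaws closing from forces and height rather than reading the joints directly.

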